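# Close the sample case until its catch clicks

## Robot

A 6-joint arm with a two-finger parallel gripper is mounted at the origin on a cart in front of the work surface, level with it; the furniture and walls round the work are solid. World frame = base frame: x ahead of the robot, y to its left, z up, the work surface at z = 0. Lengths are in m, angles in rad, forces in N, time in s.
With the tool pointing down it reaches from about 0.35 to 0.875 m from the base axis. Payload 4.2 kg.
Tool frame: the origin (TCP) lies on the centre line of the jaws, within the pads' length; the fingertips stand manip.tcp_to_tips ahead of it and the grasp point (between the pads) is the TCP (manip.tcp_to_tips is the distance from the TCP to the fingertips, in m); z points along the fingers, y is the direction in which the jaws open and shut (so a half turn about z gives the same grasp; the last joint's range is limited). The gripper opens to 87 mm and grips with 3 to 60 N. Pads are 19 mm wide; open, the fingers measure 117 mm over their backs; the gripper's body (75 mm by 190 mm) begins 51 mm behind the grasp point.
Start: joints at [-1.079, 0.385, 0.008, 0, -1.194, -0.259], TCP at [0.144, -0.608, 0.242] pointing down, gripper open.
Joint ranges: [-3.14, 3.14], [-1.21, 2.06], [-1.07, 1.41], [-3.16, 2.05], [-2.99, -0.16], [-3.1, 3.1]. Speed limits (rad/s): [2.79, 2.79, 3.14, 3.14, 3.14, 3.14].

## Interface

Orientations are given as a unit quaternion [x, y, z, w].
In Python, from workcell import manip gives the robot as it stands. Calls block until the motion is done:
- manip.goto(position, orientation): joint-space move of the TCP to a pose.
- manip.move_l(position, attitude=None, v=0.15, f_stop=None): straight line of the TCP; attitude=None keeps the orientation; v is the mean speed in m/s. With f_stop (N) it stops when the force on the tool has changed by that much, and returns True; else False.
- manip.move_joints(angles): joint-space move.
- manip.ungrasp() and manip.grasp(grasp_force=None): open the fingers fully, or close them until they stop; grasp_force is the grip in N (None keeps the last).
- manip.dwell(seconds).
- manip.solve_ik(position, orientation): joint angles nearest the present ones, or None.
- manip.get_state(): the state.
- manip.grab_frame(name): name is "scene" or "side" or "wrist"; returns (picture, depth): 384x512x3 uint8, blue, green, red; 384x512 float32, m along the optical axis (not along the pixel's ray), 0 where there is no reading.
- manip.get_calibration(name): a dict with "intrinsics" (3x3 intrinsics, pixels), "eye" and "attitude" of the camera in the world. Camera axes: x right, y down, z forward; pixel columns grow to the right and rows downward; lengths in m; the calibration is good to about 2 mm. A picture is of the moment at which its call begins: read the wrist's pose just before it. get_calibration takes no time and is no camera call; for the wrist camera it gives the pose at the moment of the call.
A pose or a line that the arm cannot do raises manip.MotionError and nothing moves.
- manip.job_done(): hands the job in, once; it reports no verdict.
The state is a dict: "time": time; "qpos": joint angles; "dq": joint speeds; "joint_efforts": joint torques, N m; "ee_pos": TCP position; "orientation": TCP orientation; "ft_force": force on the tool from outside, world axes, zero at the start; "ft_torque": the same for the moment, N m; "width": finger opening in m.
Only numpy, scipy, OpenCV 4.12 (cv2) and the standard library are available. Lean on these libraries where they do the work, as an engineer would, in place of code of your own. Each camera call takes 0.05 s, during which the arm holds its last target.

## Task

Close the open sample case over its contents: bring the lid forward and lower it gently under control all the way, never letting it drop or slam, then press the front down until the sprung catch clicks and the lid stays fully shut by itself. Leave the things in and around the case where they are.

Things in the scene. Friction and masses are not known exactly. Their poses are not given: they have to be found in the camera images.
- case: grey open-topped sample case fixed to the worktop, 130 (x) x 180 (y) x 62 mm high; origin at the centre of its underside; its -x side is the front and looks to the robot's left and half towards the robot
- case_hinge (a point): middle of the hinge line, on the rear top edge of the case: 65 mm behind (+x) the case's origin, 62 mm up; axes as the case's, the hinge turns about its y. The aluminium lid is a slab 14 mm thick, 180 mm wide, reaching 130 mm from this line; its underside is in one plane with the line
- lid (a joint): opening angle of the lid in rad: 0 fully shut, 1.57 upright, 1.87 rear stop. Lid about 0.6 kg; hinge friction (0.1 N m) lets it stay where left within 0.15 rad of upright, below that it falls. Let down, it rests on the sprung catch at about 0.1 rad; 10 to 20 N down on the lip takes it past the catch, then it stays at 0
- lid_lip (a point): centre of the flat lip that continues the lid beyond its front edge: 8 mm thick, 160 mm wide, 35 mm of it free; its free edge is 165 mm, this point 147.5 mm from the hinge line. Its underside is flush with the lid's, this point 4 mm outside it. Axes turn with the lid: x from free edge to hinge, y along the hinge, z out of the outer face
- rotor: turned steel sample, 48 mm across, 37 mm high, standing in the case; origin at the centre of its underside
- dish: petri dish, 62 mm across, 15 mm high, lying in the case; origin at the centre of its underside
- notes: pad of notes, 76 x 76 x 13 mm, on the worktop, by the far front corner of the case; origin at the centre of its underside
- tape: roll of masking tape, 66 mm across, 19 mm high, on the worktop in front of the case; origin at the centre of its underside
- pen: ball pen, 136 mm long, 12 mm high, lying in front of the case; origin at the centre of its underside, x along it
Things that resemble listed ones, but are neither listed nor needed, are in the scene too. There is more than one size of the case; the one meant has the size given above.

How it is judged:
By the outcome, as a careful person would: the job done as asked, in the order asked, and still so for the second after the job is handed in, with the robot touching nothing.
It also fails if it takes over 51 s, if anything falls off the work surface, if the arm or the gripper's body presses on something with over 40 N, if the wrist force passes 120 N, or if a joint passes its speed limit or range.

## Working session

There is one attempt and no reset: what is moved stays moved. The work goes in short steps, each a Python script; the robot and the scene stay as the last script left them, time stands still between calls to the robot, and variables do not carry over. Pictures are saved under pics/ and viewed, and the job is handed in when it is done.

```bash
ls; mkdir -p pics; python3 - <<'E'
from workcell import manip
import cv2,numpy as np
for n in ["scene","side"]:
    p,d=manip.grab_frame(n); cv2.imwrite(f"pics/{n}0.png",p); np.save(f"pics/{n}0.npy",d)
    c=manip.get_calibration(n); print(n,c)
s=manip.get_state(); print(s, manip.tcp_to_tips)
E
```

```text
pics
scene {'intrinsics': array([[381.26775307,   0.        , 253.50207588],
       [  0.        , 381.26775307, 191.56247867],
       [  0.        ,   0.        ,   1.        ]]), 'eye': array([ 0.60076941, -0.67873024,  0.75647463]), 'attitude': array([ 0.94738745, -0.00232338, -0.00774287, -0.31998699])}
side {'intrinsics': array([[430.51123953,   0.        , 257.92513742],
       [  0.        , 430.51123953, 197.19804709],
       [  0.        ,   0.        ,   1.        ]]), 'eye': array([0.72358924, 0.28250578, 0.98558279]), 'attitude': array([ 0.13616365,  0.96161152, -0.23582493, -0.03390204])}
{'time': 0.1, 'qpos': array([-1.07941330e+00,  3.85482161e-01,  6.75815147e-03, -4.28170293e-04,
       -1.19396489e+00, -2.58567480e-01]), 'dq': array([-0.00102564, -0.00329124,  0.0034027 ,  0.00115097,  0.00082101,
       -0.00113565]), 'joint_efforts': array([-6.65953326e-05, -3.91690779e+01,  1.87935805e+01,  4.23188031e+00,
        1.35081861e-02, -6.91335185e-05]), 'ee_pos': array([ 0.14408348, -0.60765883,  0.24056674]), 'orientation': array([-1.16066561e-01,  9.93240967e-01,  9.53415446e-04, -1.61414249e-04]), 'ft_force': array([ 0.67438572,  0.19224462, -0.43847566]), 'ft_torque': array([ 0.00873637,  0.00587901, -0.01990542]), 'width': 0.0867935794076644} 0.019
```

View pics/scene0.png

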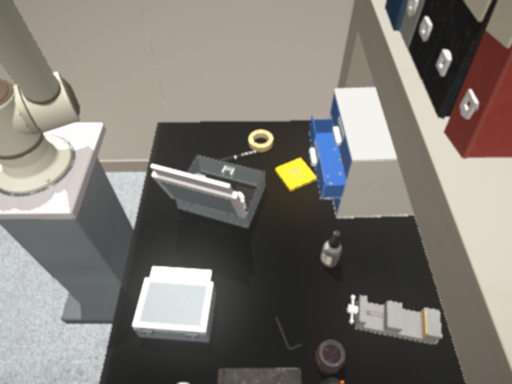

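View pics/side0.png

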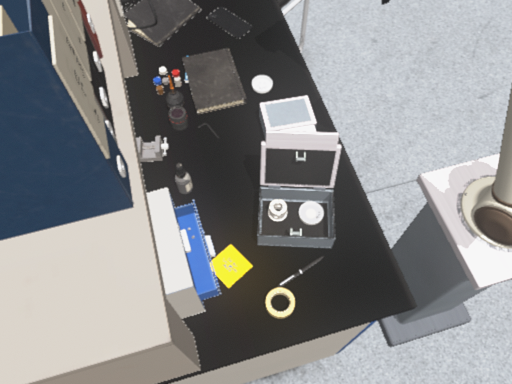

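```bash
cat > h.py <<'E'
import numpy as np,cv2
from scipy.spatial.transform import Rotation as R
def pt(c,d,u,v):
    K=c["intrinsics"]; z=d[int(round(v)),int(round(u))]
    p=np.array([(u-K[0,2])/K[0,0]*z,(v-K[1,2])/K[1,1]*z,z])
    return np.asarray(c["eye"])+R.from_quat(c["attitude"]).apply(p)
def cloud(c,d):
    K=c["intrinsics"]; v,u=np.mgrid[:d.shape[0],:d.shape[1]]
    p=np.stack([(u-K[0,2])/K[0,0]*d,(v-K[1,2])/K[1,1]*d,d],-1)
    return (np.asarray(c["eye"])+R.from_quat(c["attitude"]).apply(p.reshape(-1,3))).reshape(d.shape+(3,))
def proj(c,P):
    K=c["intrinsics"]; q=R.from_quat(c["attitude"]).inv().apply(np.atleast_2d(P)-c["eye"])
    return q[:,:2]/q[:,2:]*K[0,0]+[K[0,2],K[1,2]]
E
python3 - <<'E'
import cv2
a=cv2.imread("pics/scene0.png")[110:250,130:330]; cv2.imwrite("pics/sc.png",cv2.resize(a,None,fx=4,fy=4,interpolation=cv2.INTER_CUBIC))
a=cv2.imread("pics/side0.png")[120:320,210:360]; cv2.imwrite("pics/si.png",cv2.resize(a,None,fx=3,fy=3,interpolation=cv2.INTER_CUBIC))
E
```

```text
(no output)
```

View pics/sc.png

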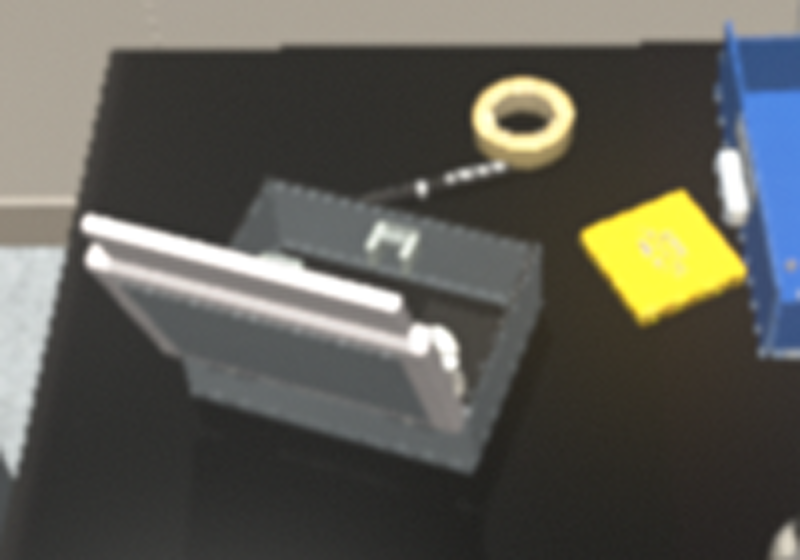

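View pics/si.png

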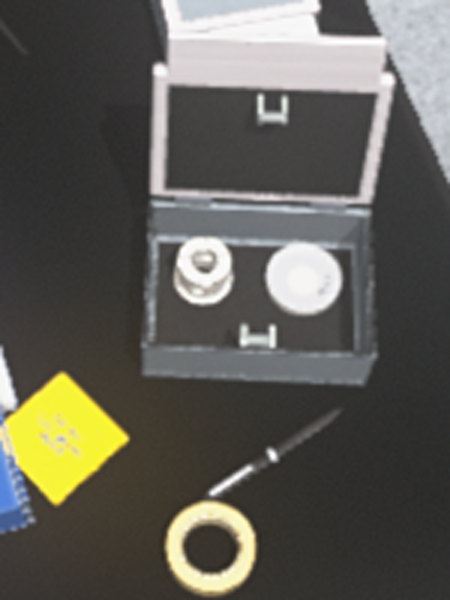

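```bash
cat > loc.py <<'E'
from workcell import manip
from h import *
def ray(c,u,v,z):
    K=c["intrinsics"]; r=R.from_quat(c["attitude"]).apply([(u-K[0,2])/K[0,0],(v-K[1,2])/K[1,1],1]); e=np.asarray(c["eye"])
    return e+r*(z-e[2])/r[2]
c=manip.get_calibration("side"); d=np.load("pics/side0.npy")
for u,v in [(150,207),(372,207),(143,350),(378,357)]: print("side",ray(c,u/3+210,v/3+120,.062).round(4))
C=cloud(c,d)
cs=manip.get_calibration("scene"); ds=np.load("pics/scene0.npy"); CS=cloud(cs,ds)
for u,v in [(268,182),(543,247),(472,470),(192,395)]: print("scene",ray(cs,u/4+130,v/4+110,.062).round(4))
for nm,X in(("side",C),("scene",CS)):
    P=X[:320].reshape(-1,3)
    m=(P[:,0]>.2)&(P[:,0]<.75)&(P[:,1]>-.35)&(P[:,1]<.2)
    Q=P[m]; q=Q[(Q[:,2]>.056)&(Q[:,2]<.068)]; print(nm,len(q),q[:,:2].min(0),q[:,:2].max(0),cv2.minAreaRect(q[:,:2].astype(np.float32)))
    q=Q[Q[:,2]>.085]; print(len(q),q.min(0),q.max(0)); 
    np.save("pics/q_%s.npy"%nm,Q)
E
python3 loc.py
```

```text
side [ 0.5776 -0.2007  0.062 ]
side [ 0.4038 -0.1505  0.062 ]
side [ 0.6179 -0.0818  0.062 ]
side [ 0.4461 -0.0262  0.062 ]
scene [ 0.4492 -0.0351  0.062 ]
scene [ 0.6184 -0.0901  0.062 ]
scene [ 0.5775 -0.2456  0.062 ]
scene [ 0.4214 -0.1952  0.062 ]
side 686 [ 0.4076594  -0.30035242] [ 0.749848   -0.02875731] ((0.5992108583450317, -0.15851521492004395), (0.14930452406406403, 0.3767987787723541), 67.19591522216797)
4081 [ 0.39105758 -0.29389097  0.08500757] [0.74994076 0.02927606 0.22139662]
scene 454 [ 0.38400477 -0.34950465] [ 0.74983959 -0.03072549] ((0.582188606262207, -0.20946542918682098), (0.3187645673751831, 0.3573862314224243), 82.34107971191406)
2928 [ 0.39098087 -0.29826387  0.08500764] [0.74998856 0.02996944 0.22143514]
```

```bash
cat > fit.py <<'E'
from h import *
th=np.radians(-17.3); y=np.array([np.cos(th),np.sin(th),0]); x=np.array([np.sin(th),-np.cos(th),0]); o=np.array([.5114,-.1148,0])
print(x,y)
for nm in("side","scene"):
    Q=np.load(f"pics/q_{nm}.npy"); q=np.c_[(Q-o)@x,(Q-o)@y,Q[:,2]]
    # rim points front/right/left
    for lab,m in [("front wall",(q[:,2]>.03)&(q[:,2]<.055)&(abs(q[:,1])<.08)&(q[:,0]<-.055)&(q[:,0]>-.08)),
                  ("yside+",(q[:,2]>.03)&(q[:,2]<.06)&(abs(q[:,0])<.05)&(q[:,1]>.075)&(q[:,1]<.1)),
                  ("yside-",(q[:,2]>.03)&(q[:,2]<.06)&(abs(q[:,0])<.05)&(q[:,1]<-.075)&(q[:,1]>-.1))]:
        s=q[m]
        if len(s)>5: print(nm,lab,len(s),np.percentile(s,[2,50,98],axis=0).round(4).tolist())
        if len(s)>5 and lab=="front wall": print(np.polyfit(s[:,1],s[:,0],1))
    L=q[(q[:,2]>.09)&(abs(q[:,1])<.1)&(q[:,0]>-.05)&(q[:,0]<.2)]
    print(nm,"lid",len(L),L.min(0),L.max(0))
    for a in np.arange(.09,.23,.01):
        s=L[(L[:,2]>a)&(L[:,2]<a+.01)]
        if len(s)>5: print(round(a,3),len(s),np.percentile(s[:,0],[5,50,95]).round(4),np.percentile(s[:,1],[2,98]).round(4),np.polyfit(s[:,1],s[:,0],1).round(4))
E
python3 fit.py
```

```text
[-0.29737487 -0.9547608   0.        ] [ 0.9547608  -0.29737487  0.        ]
side front wall 275 [[-0.0644, -0.0765, 0.0307], [-0.0616, -0.0011, 0.0425], [-0.0591, 0.077, 0.0545]]
[ 0.02739129 -0.06159729]
side yside+ 40 [[-0.0484, 0.0876, 0.0415], [0.0038, 0.0894, 0.0584], [0.046, 0.0938, 0.0599]]
side yside- 104 [[-0.045, -0.0876, 0.0306], [-0.0018, -0.0826, 0.0483], [0.0486, -0.0809, 0.0596]]
side lid 3666 [ 0.07267926 -0.09050913  0.09022077] [0.12525804 0.08997735 0.22139662]
0.09 242 [0.0737 0.0774 0.0819] [-0.0835  0.0869] [0.0283 0.0776]
0.1 236 [0.077  0.0803 0.0846] [-0.0861  0.0853] [0.0246 0.0806]
0.11 260 [0.0802 0.0836 0.088 ] [-0.0853  0.0871] [0.025  0.0836]
0.12 264 [0.083  0.0867 0.0913] [-0.0847  0.0872] [0.0279 0.0868]
0.13 268 [0.0863 0.0897 0.094 ] [-0.0844  0.0874] [0.0301 0.0899]
0.14 249 [0.0892 0.0927 0.0969] [-0.0859  0.0874] [0.0287 0.0929]
0.15 253 [0.0929 0.0961 0.1002] [-0.0843  0.0876] [0.0249 0.0962]
0.16 285 [0.0939 0.0992 0.1027] [-0.0857  0.0855] [0.0255 0.0987]
0.17 373 [0.0807 0.1025 0.108 ] [-0.0859  0.0847] [0.0289 0.1012]
0.18 304 [0.1026 0.106
[... 943 characters left out ...]
 0.1052] [-0.0855  0.0869] [0.0095 0.1022]
0.13 124 [0.1025 0.1057 0.1082] [-0.0873  0.0872] [0.0165 0.1055]
0.14 124 [0.1045 0.109  0.1114] [-0.0843  0.0873] [0.0143 0.1087]
0.15 131 [0.1082 0.112  0.1148] [-0.0865  0.0873] [0.0163 0.1117]
0.16 139 [0.1104 0.115  0.1176] [-0.0858  0.087 ] [0.0125 0.1146]
0.17 212 [0.0819 0.1169 0.1199] [-0.0844  0.0868] [0.0293 0.1127]
0.18 383 [0.1116 0.1159 0.1198] [-0.088   0.0851] [0.0199 0.1158]
0.19 132 [0.1145 0.117  0.1196] [-0.0771  0.0766] [0.0205 0.1171]
0.2 145 [0.1177 0.1202 0.1225] [-0.0776  0.0766] [0.0189 0.1201]
0.21 396 [0.1165 0.1214 0.1247] [-0.0786  0.0753] [0.0259 0.1211]
0.22 19 [0.1174 0.1194 0.1223] [-0.0775  0.045 ] [0.0181 0.1196]
```

```bash
cat > plan.py <<'E'
from h import *
Y=np.radians(-18.7)
xc=np.array([np.sin(Y),-np.cos(Y),0]); yc=np.array([np.cos(Y),np.sin(Y),0]); f=-xc; Z=np.array([0,0,1.])
o0=np.array([.5114,-.1148,0])
H=o0+.068*xc+.0005*yc+.062*Z
O=H-.065*xc-.062*Z
def e(a): return f*np.cos(a)+Z*np.sin(a)
def n(a): return -f*np.sin(a)+Z*np.cos(a)
def psi_of_g(g): return np.arccos(g/.08905)-np.arctan2(19,87)
TT=.019
def quat(phi,g,sg,fl):
    psi=psi_of_g(g); t=-e(phi); yt=fl*(np.cos(psi)*n(phi)+sg*np.sin(psi)*yc); xt=np.cross(yt,t)
    return R.from_matrix(np.c_[xt,yt,t]).as_quat()
def pose(th,beta,d,clr,yo=0.,sg=1,fl=1,g=None,off=0.):
    """inner finger surface through A (lip free edge, inner) for lid angle th; off moves tool along +m"""
    phi=th+beta
    if g is None: g=(.008+clr+d*np.sin(beta))/np.cos(beta)
    t=-e(phi); m=n(phi)
    A=H+.165*e(th)+yo*yc
    p=A+d*t+(g/2+off)*m-TT*t
    return p,quat(phi,g,sg,fl)
def clear(th,beta,d,clr):  # outer tip face vs slab front top corner (130,14): signed dist along -t
    g=(.008+clr+d*np.sin(beta))/np.cos(beta)
    P=np.array([.165-d*np.cos(beta)-g*np.sin(beta), -d*np.sin(beta)+g*np.cos(beta)])
    return g,P,(P-[.130,.014])@[np.cos(beta),np.sin(beta)]
TH=np.linspace(1.87,.08,19)
def sched(th):
    u=(1.87-th)/1.79
    return .72*u, .016-.005*u, .004
E
python3 - <<'E'
from plan import *
from workcell import manip
print(H,O)
for th in TH[::3]: print(th.round(2),sched(th)[0],clear(th,*sched(th)))
for sg in(1,-1):
  for fl in(1,-1):
    print(sg,fl)
    for th in TH[::3]:
        p,q=pose(th,*sched(th),sg=sg,fl=fl); j=manip.solve_ik(p,q); print(th.round(2),p.round(3),None if j is None else np.round(j,2))
for nm in("scene","side"):
    C=cloud(manip.get_calibration(nm),np.load(f"pics/{nm}0.npy")).reshape(-1,3)
    for a in np.arange(.3,1.0,.1):
        for yy in (-.3,0,.3):
            s=C[(C[:,2]>.12)&(C[:,0]>a)&(C[:,0]<a+.1)&(abs(C[:,1]-yy)<.15)]
            if len(s)>20: print(nm,a.round(2),yy,len(s),s.min(0).round(2),s.max(0).round(2))
E
```

```text
[ 0.49007192 -0.17937061  0.062     ] [ 0.51091177 -0.11780194  0.        ]
1.87 0.0 (np.float64(0.012), array([0.149, 0.012]), np.float64(0.019000000000000017))
1.57 0.12 (np.float64(0.013915708067949863), array([0.14827652, 0.012     ]), np.float64(0.017905664686173776))
1.27 0.24 (np.float64(0.015861699406054818), array([0.14730712, 0.012     ]), np.float64(0.01633565901650783))
0.98 0.36 (np.float64(0.017903364692879613), array([0.1460585, 0.012    ]), np.float64(0.014324549562876482))
0.68 0.48 (np.float64(0.020123230056677148), array([0.14447224, 0.012     ]), np.float64(0.011913247173027506))
0.38 0.6 (np.float64(0.022635158672857827), array([0.14245276, 0.012     ]), np.float64(0.009148418560974906))
0.08 0.72 (np.float64(0.025609317201782028), array([0.13984375, 0.012     ]), np.float64(0.006081815112330692))
1 1
1.87 [ 0.472 -0.232  0.221] [-0.33  0.27 -0.12 -0.32 -1.19  2.92]
1.57 [ 0.488 -0.186  0.23 ] [-0.12  0.22 -0.21 -0.13 -1.12  2.62]
1.27 [ 0.503 -0.141  0.225] [ 0.07  0.23 -0.29  0.06 -1.08  2.32]
0.98 [ 0.517 -0.099  0.206] [ 0.23  0.28 -0.35  0.23 -1.08  2.05]
0.
[... 1928 characters left out ...]
6763 [ 0.8  -0.15  0.12] [0.88 0.15 0.49]
scene 0.8 0.3 34 [0.81 0.15 0.13] [0.81 0.15 0.35]
side 0.3 -0.3 36 [ 0.39 -0.21  0.13] [ 0.4  -0.17  0.22]
side 0.4 -0.3 1772 [ 0.4  -0.24  0.12] [ 0.5  -0.17  0.22]
side 0.5 -0.3 1120 [ 0.5  -0.26  0.12] [ 0.57 -0.2   0.22]
side 0.7 -0.3 157 [ 0.74 -0.18  0.12] [ 0.8  -0.15  0.21]
side 0.7 0 1468 [ 0.73 -0.15  0.12] [0.8  0.04 0.21]
side 0.7 0.3 760 [0.72 0.28 0.99] [0.72 0.28 0.99]
side 0.8 -0.3 5408 [ 0.8  -0.45  0.2 ] [ 0.84 -0.15  0.68]
side 0.8 0 31123 [ 0.8  -0.15  0.12] [0.9  0.15 0.74]
side 0.8 0.3 2718 [0.8  0.15 0.12] [0.9  0.17 0.43]
side 0.9 0 14592 [ 0.9  -0.03  0.42] [1.   0.15 0.63]
side 0.9 0.3 2554 [0.9  0.15 0.12] [1.   0.17 0.43]
```

```bash
python3 - <<'E'
from plan import *
from workcell import manip
p,q=pose(1.87,0,-.06,0,sg=-1,g=.026,off=-.009)
manip.goto(p,q)
s=manip.get_state(); print(s["time"],s["ee_pos"]-p,s["qpos"].round(2))
for nm in("wrist","side"):
    c=manip.get_calibration(nm); im,d=manip.grab_frame(nm); cv2.imwrite(f"pics/{nm}1.png",im); np.save(f"pics/{nm}1.npy",d)
    if nm=="wrist":
        np.save("pics/wc.npy",c,allow_pickle=True)
E
```

```text
1.8583 [-0.00036638 -0.00063352 -0.00022786] [-0.37  0.23  0.   -0.31 -1.36  0.62]
```

View pics/wrist1.png

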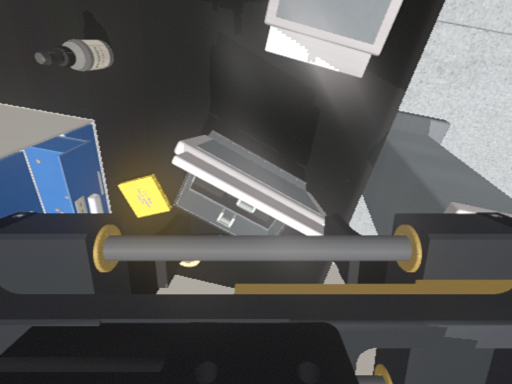

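View pics/side1.png

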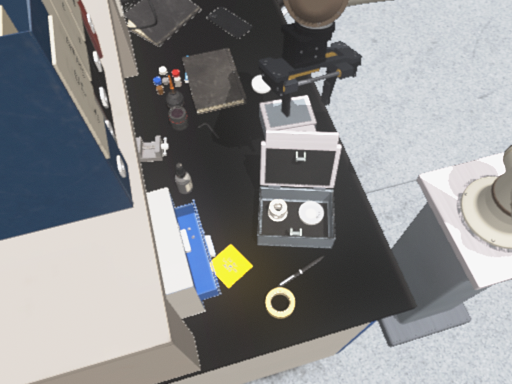

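```bash
python3 - <<'E'
from plan import *
from workcell import manip
c=np.load("pics/wc.npy",allow_pickle=True).item(); d=np.load("pics/wrist1.npy")
print(c["eye"])
C=cloud(c,d).reshape(-1,3)-H; ok=(d.reshape(-1)>.05)
q=np.c_[C@e(1.87),C@yc,C@n(1.87)][ok]
m=(q[:,0]>.1)&(q[:,0]<.18)&(abs(q[:,1])<.1)&(abs(q[:,2])<.03); L=q[m]; print(len(L))
for a in np.arange(.1,.18,.005):
    s=L[(L[:,0]>=a)&(L[:,0]<a+.005)]
    if len(s)>5: print(a.round(3),len(s),np.percentile(s[:,2],[3,50,97]).round(4),np.percentile(s[:,1],[2,98]).round(3))
s=L[L[:,0]>.155]
for b in np.arange(-.09,.09,.02):
    r=s[(s[:,1]>b)&(s[:,1]<b+.02)]
    if len(r)>4: print("y",b.round(2),len(r),np.percentile(r[:,2],[3,50,97]).round(4),np.percentile(r[:,0],[50,99]).round(4))
# tips in side view
cs=manip.get_calibration("side"); st=manip.get_state(); Rt=R.from_quat(st["orientation"])
print(proj(cs,st["ee_pos"]+Rt.apply([[0,.05,.019],[0,-.05,.019]])))
print(proj(c,st["ee_pos"]+Rt.apply([[0,.0435,.019],[0,-.0435,.019]])))
print(proj(cs,H+.165*e(1.87)+np.outer([-.08,.08],yc)))
E
```

```text
[ 0.46437725 -0.35636737  0.41257599]
4839
0.1 126 [0.0137 0.015  0.0152] [-0.082  0.086]
0.105 151 [-0.0221  0.015   0.0152] [-0.077  0.083]
0.11 238 [-0.0219  0.0142  0.0152] [-0.072  0.08 ]
0.115 282 [0.0138 0.0144 0.0152] [-0.074  0.082]
0.12 145 [0.0137 0.014  0.0142] [-0.072  0.087]
0.125 1040 [0.0057 0.0115 0.014 ] [-0.074  0.087]
0.13 329 [0.0076 0.0082 0.0124] [-0.073  0.084]
0.135 173 [0.0077 0.008  0.0083] [-0.072  0.074]
0.14 195 [0.0076 0.008  0.0083] [-0.071  0.077]
0.145 202 [0.0077 0.008  0.0083] [-0.07   0.075]
0.15 208 [0.0077 0.008  0.0083] [-0.067  0.076]
0.155 214 [0.0076 0.008  0.0083] [-0.066  0.076]
0.16 1336 [0.0005 0.0052 0.0081] [-0.061  0.077]
0.165 200 [0.0016 0.0041 0.0069] [-0.057  0.075]
y -0.07 148 [0.001  0.0066 0.0082] [0.1638 0.1655]
y -0.05 228 [0.0007 0.0054 0.0081] [0.164  0.1656]
y -0.03 232 [0.0007 0.0054 0.0081] [0.1641 0.1655]
y -0.01 245 [0.0004 0.0054 0.0082] [0.164  0.1657]
y 0.01 246 [0.0008 0.0054 0.0082] [0.164  0.1658]
y 0.03 256 [0.0008 0.0055 0.0081] [0.1641 0.166 ]
y 0.05 270 [0.0006 0.0055 0.0082] [0.1641 0.1657]
y 0.07 125 [0.0007 0.0054 0.0082] [0.164  0.1657]
[[325.40008501 102.69748339]
 [284.28577045 114.41802913]]
[[322.29412762 229.33249286]
 [189.40531368 229.13856969]]
[[339.54920216 134.50411268]
 [265.94914202 131.76873033]]
```

```bash
python3 - <<'E'
from plan import *
from workcell import manip
p,q=pose(1.87,0,.016,0,sg=-1,g=.026,off=-.009)
print(manip.move_l(p,q,v=.05,f_stop=8))
s=manip.get_state(); print(s["time"],s["ft_force"].round(1))
p,q=pose(1.86,0.,.016,.004,sg=-1); manip.move_l(p,q,v=.02)
for th in TH[1:5]:
    p,q=pose(th,*sched(th),sg=-1); manip.move_l(p,q,v=.05)
    s=manip.get_state(); print(th.round(2),s["time"],(s["ee_pos"]-p).round(4),s["ft_force"].round(1))
for nm in("side","scene"):
    im,d=manip.grab_frame(nm); cv2.imwrite(f"pics/{nm}2.png",cv2.resize(im[80:280,100:366],None,fx=3,fy=3))
E
```

```text
False
3.625 [0. 0. 1.]
1.77 4.375 [0.0001 0.0003 0.0001] [-0.2  0.3  1.2]
1.67 4.85 [ 0.0001  0.0002 -0.    ] [ 0.1 -0.3  0.1]
1.57 5.325 [ 0.0001  0.0001 -0.0001] [-0.5 -0.9  0.9]
1.47 5.8 [-0.      0.0001 -0.0001] [-0.7  0.5  0.1]
```

View pics/side2.png

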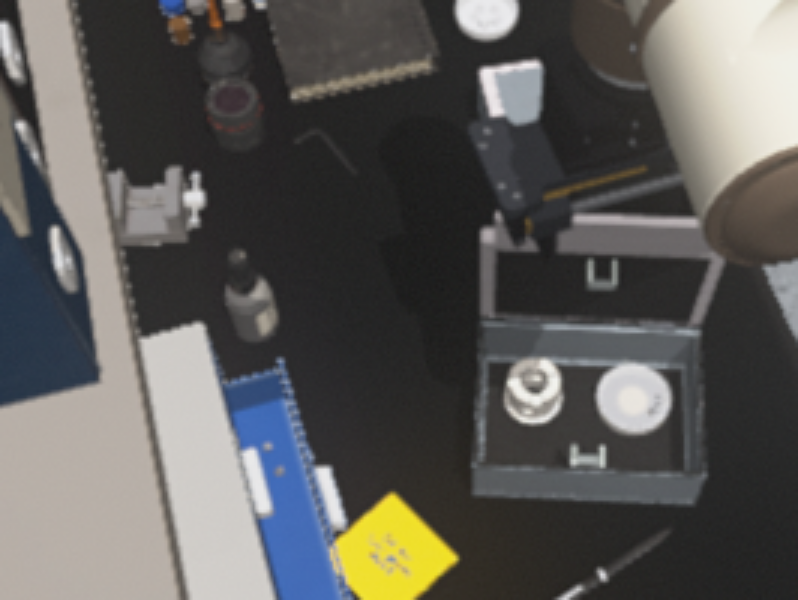

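View pics/scene2.png

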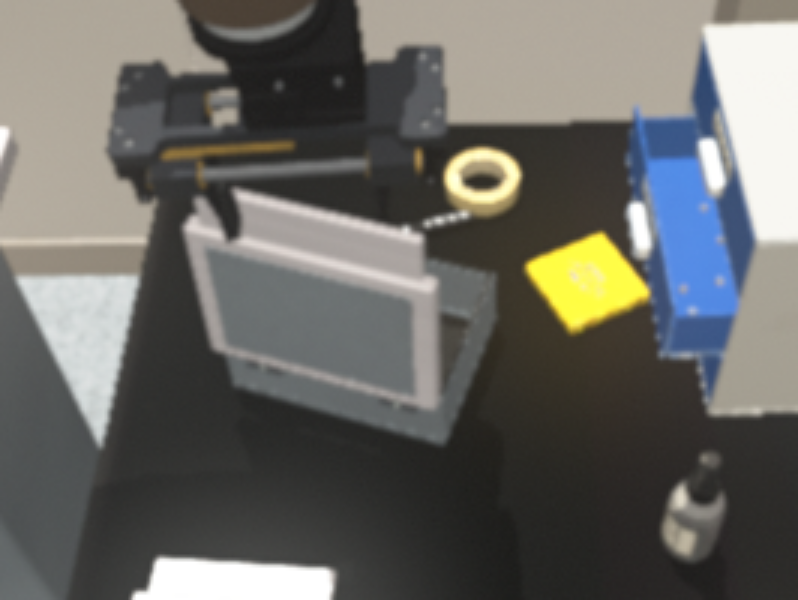

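The fork straddles the lip (outer finger at (230,220) in the scene crop) and the lid is upright. I'll continue lowering.

```bash
python3 - <<'E'
from plan import *
from workcell import manip
for th in list(TH[5:-1])+[.13,.10,.085]:
    p,q=pose(th,*sched(th),sg=-1); manip.move_l(p,q,v=.035 if th>.3 else .02)
    s=manip.get_state(); print(round(th,3),s["time"].__round__(2),(s["ee_pos"]-p).round(4),s["ft_force"].round(1))
for nm in("side","scene"):
    im,d=manip.grab_frame(nm); cv2.imwrite(f"pics/{nm}3.png",cv2.resize(im[80:280,100:366],None,fx=3,fy=3)); np.save(f"pics/{nm}3.npy",d)
E
```

```text
1.373 6.52 [ 0.0001  0.0002 -0.0001] [ 0.  -0.3 -0.9]
1.273 7.13 [ 0.      0.0002 -0.    ] [-0.5 -0.4 -0.1]
1.174 7.74 [ 0.0001  0.0004 -0.0002] [-0.4  1.4 -0.4]
1.074 8.35 [ 0.0001  0.0004 -0.0002] [ 1.5  1.6 -1.2]
0.975 8.96 [ 0.0001  0.0005 -0.0003] [ 0.9  1.  -1.5]
0.876 9.57 [ 0.0001  0.0004 -0.0004] [ 0.2  0.9 -1.6]
0.776 10.18 [ 0.0001  0.0004 -0.0004] [ 1.4  1.6 -2.5]
0.677 10.78 [ 0.      0.0004 -0.0004] [ 0.6  1.1 -1.8]
0.577 11.39 [ 0.      0.0003 -0.0005] [ 0.2  0.8 -2.8]
0.478 12.0 [ 0.0001  0.0003 -0.0005] [ 0.   2.2 -2.7]
0.378 12.6 [ 0.      0.0002 -0.0005] [ 0.8  1.8 -2.6]
0.279 13.54 [-0.      0.     -0.0002] [ 1.8  0.9 -2.9]
0.179 14.48 [ 0.      0.0001 -0.0002] [ 0.9  0.7 -3.2]
0.13 15.03 [-0.      0.0001 -0.0004] [ 1.1  0.5 -3.3]
0.1 15.41 [-0.0001 -0.0001  0.0002] [-0.4  0.3 -0.9]
0.085 15.68 [-0.0001 -0.0001 -0.    ] [0.2 0.5 0.2]
```

View pics/side3.png

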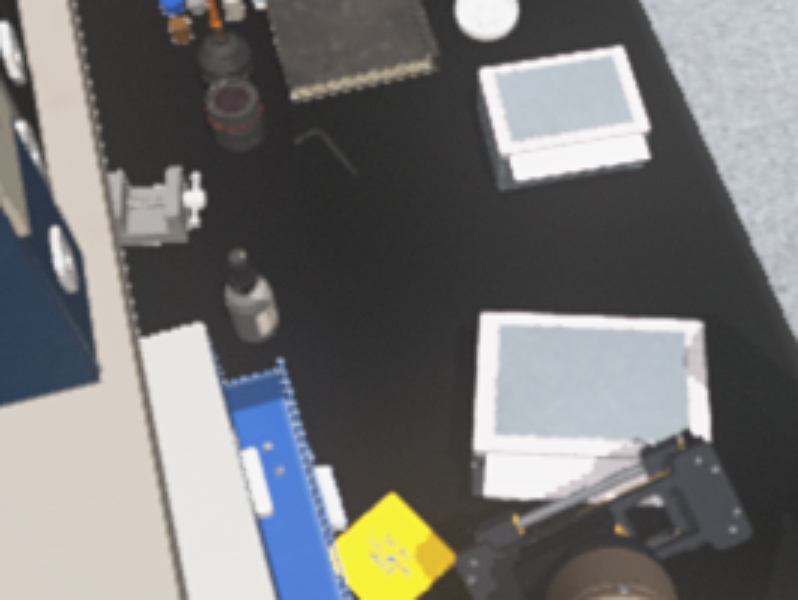

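View pics/scene3.png

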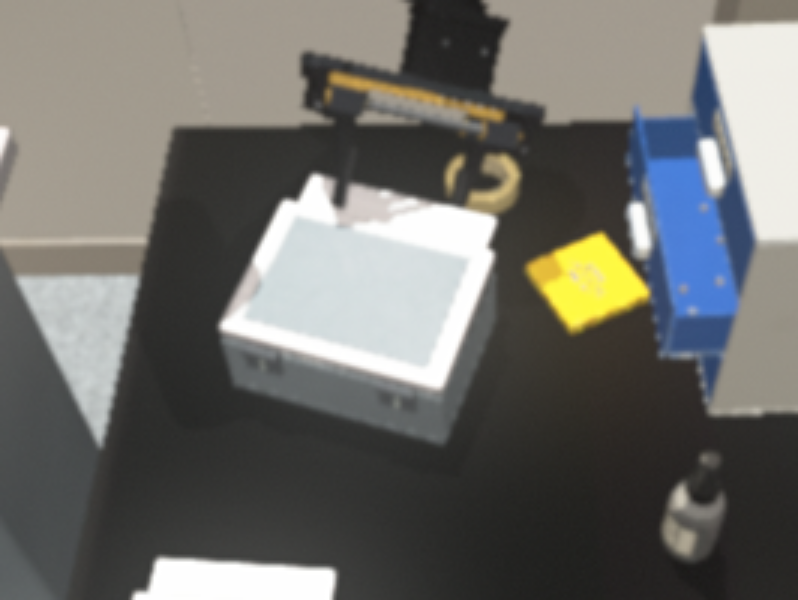

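```bash
python3 - <<'E'
from plan import *
from workcell import manip
T=lambda:round(manip.get_state()["time"],2)
th=.085; b,d,c=sched(th)
p,q=pose(th,b,d,c,sg=-1); p2=p+.09*e(th+b)
manip.move_l(p2,q,v=.06); manip.move_l(p2+[0,0,.06],q,v=.15)
manip.grasp(10); print(T())
phi=np.pi/2; t=-Z; 
qs=[R.from_matrix(np.c_[np.cross(s*yc,t),s*yc,t]).as_quat() for s in(1,-1)]
P=H+.150*f; a=P+Z*(.06+.019)
j0=manip.get_state()["qpos"]; js=[manip.solve_ik(a,x) for x in qs]; print([None if j is None else np.round(j,2) for j in js],j0.round(2))
k=int(np.argmin([9 if j is None else abs(j-j0).max() for j in js]))
manip.goto(a,qs[k]); print(T(),manip.get_state()["ft_force"].round(1))
st=manip.move_l(P+Z*(.0295+.019),qs[k],v=.05,f_stop=5); s=manip.get_state(); print(st,T(),s["ee_pos"][2]-.019,s["ft_force"].round(1))
im,_=manip.grab_frame("side"); cv2.imwrite("pics/side4.png",cv2.resize(im[80:280,100:366],None,fx=3,fy=3))
E
```

```text
19.5
[array([ 0.23,  0.34, -0.34,  0.  , -0.89,  2.58]), array([ 0.23,  0.34, -0.34,  0.  , -0.89, -0.56])] [ 0.56  0.53 -0.19  0.46 -1.5  -0.57]
20.13 [ 0.5 -0.1 -0.4]
False 20.89 0.09155996642718836 [-0.7 -0.   0.8]
```

View pics/side4.png

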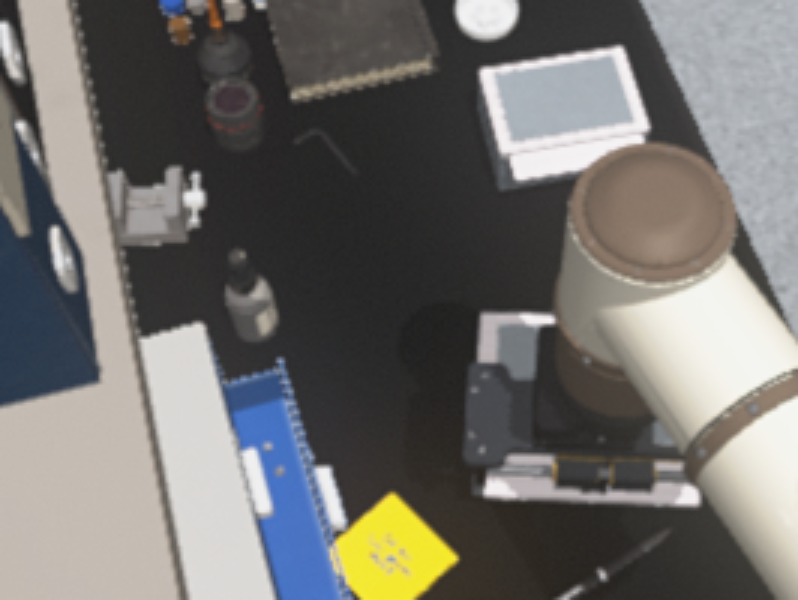

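```bash
python3 - <<'E'
from plan import *
from workcell import manip
P=H+.150*f
q=manip.get_state()["orientation"]
for z in (.084,.080,.076,.073,.071,.0695,.068,.0665,.065):
    p=P.copy(); p[2]=z+.019
    st=manip.move_l(p,None,v=.03,f_stop=30); s=manip.get_state(); print(z,st,round(s["time"],2),round(s["ee_pos"][2]-.019,4),s["ft_force"].round(1))
    if s["ft_force"][2]>28 or st: break
E
```

```text
0.084 False 21.34 0.0857 [-2.5  2.   7.5]
0.08 False 21.62 0.0807 [-1.2  2.2  2.3]
0.076 False 21.91 0.0754 [ 0.1 -0.2 -0.9]
0.073 False 22.16 0.0725 [ 0.1 -0.3  0.5]
0.071 False 22.41 0.0708 [-0.5 -0.1  0.8]
0.0695 False 22.66 0.0704 [-2.3  0.5  5.4]
0.068 False 22.91 0.0703 [-4.3  1.5 13.2]
0.0665 False 23.16 0.0702 [-7.5  1.8 21. ]
0.065 False 23.41 0.0701 [-9.6  3.3 29.5]
```

The catch gave way and the lip now stands solid at 0.070 m. I'll lift off and check that it stays.

```bash
python3 - <<'E'
from plan import *
from workcell import manip
p=manip.get_state()["ee_pos"].copy(); p[2]+=.08
manip.move_l(p,None,v=.1); manip.move_joints([-.9,.1,-.3,0,-1.2,-.25])
manip.dwell(.5)
for nm in("side","scene"):
    im,d=manip.grab_frame(nm); cv2.imwrite(f"pics/{nm}5.png",cv2.resize(im[80:280,100:366],None,fx=3,fy=3))
    C=cloud(manip.get_calibration(nm),d).reshape(-1,3)-H; q=np.c_[C@f,C@yc,C[:,2]]
    m=(abs(q[:,1])<.07)&(abs(q[:,2])<.06)
    for a,b in((.02,.1),(.135,.16)):
        s=q[m&(q[:,0]>a)&(q[:,0]<b)]; s=s[s[:,2]>-.01]; print(nm,a,len(s),np.median(s[:,2]).round(4),np.polyfit(s[:,0],s[:,2],1).round(4))
s=manip.get_state(); print(s["time"],s["ee_pos"],s["ft_force"].round(1))
E
```

```text
side 0.02 1813 0.0144 [-0.001   0.0145]
side 0.135 634 0.0074 [0.0037 0.0069]
scene 0.02 1629 0.0151 [-0.0013  0.0152]
scene 0.135 428 0.008 [0.0049 0.0073]
27.0667 [ 0.14618103 -0.44124679  0.27108258] [-0.2  0.1  0. ]
```

View pics/side5.png

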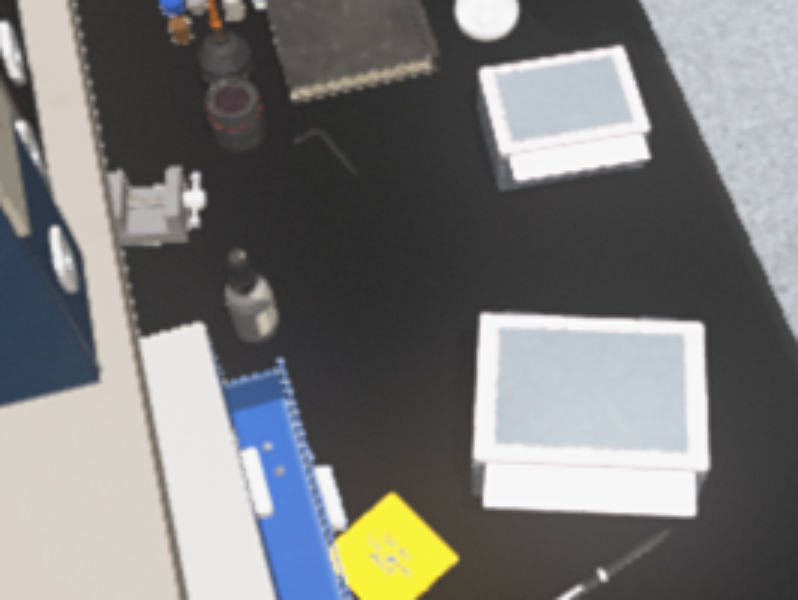

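View pics/scene5.png

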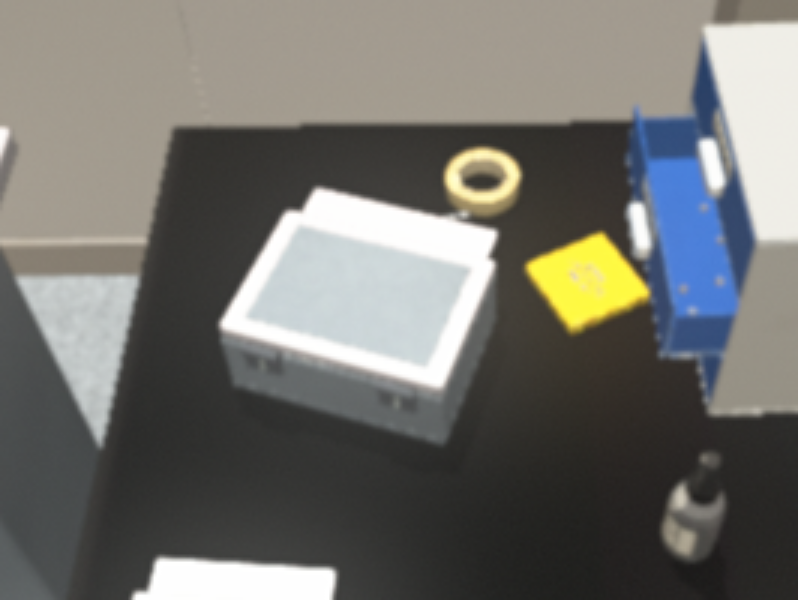

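Both views show the lid flat on the case (slope about 0.00 rad). The notes, tape and pen are where they were, and the robot is clear.

```bash
python3 -c "
from workcell import manip
manip.job_done(); print(manip.get_state()['time'])"
```

```text
the job is handed in; nothing more can be done
the job is handed in; nothing more can be done
```

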